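Sort the spice pots by the keeper rail

ROBOT

A 6-joint arm with a two-finger parallel gripper is mounted at the origin on a cart in front of the work surface, level with it; the furniture and walls round the work are solid. World frame = base frame: x ahead of the robot, y to its left, z up, the work surface at z = 0. Lengths are in m, angles in rad, forces in N, time in s.
With the tool pointing down it reaches from about 0.25 to 0.85 m from the base axis. Payload 12.5 kg.
Tool frame: the origin (TCP) lies midway between the tips of the shut fingers; the grasp point (between the pads) lies r.pinch_z behind it (r.pinch_z is the distance from the TCP to the grasp point, in m); z points along the fingers, y is the line along which they close (so a half turn about z gives the same grasp; the last joint's range is limited). The gripper opens to 93 mm and grips with 3 to 60 N. Pads are 15 mm wide; open, the fingers measure 128 mm over their backs; the gripper's body (75 mm by 188 mm) begins 65 mm behind the grasp point.
Start: joints at [1.085, 0.351, 1.652, -0, 1.139, -0.085], TCP at [0.215, 0.506, 0.219] pointing down, gripper open.
Joint ranges: [-2.75, 2.75], [-0.79, 2.1], [0.01, 2.65], [-1.57, 4.71], [0.07, 3.14], [-2.87, 2.87]. Speed limits (rad/s): [2.22, 2.22, 2.79, 3.14, 3.14, 3.14].

INTERFACE

Orientations are given as a rotation vector (axis times angle).
In Python, from cell import sense, imaging, ticket, r gives the robot as it stands.
- The arm moves only by the tool carry_out, never from a script. Its arguments are lists of equal length, an entry for each row: "fingers": the opening, from 0 (shut) to 1 (fully open); "xyz": the shift along the tool's x, y, z in units of 0.03 m (1.0 is 0.03 m), a list of three; "rot": the turn, a rotation vector about the tool's x, y, z in units of 2 pi rad (1.0 is 2 pi rad), a list of three. In form: {"fingers": [fingers, ...], "xyz": [[x, y, z], ...], "rot": [[wx, wy, wz], ...]}. A call has 1 to 20 rows; each row shifts and turns the commanded pose from where the row before left it, along the tool's axes as they then stand; what a row does not reach is not made up. A row lasts 1/8 s, in which the tool goes at most 62.5 mm and 10.7 degrees, less where a joint would pass 70% of its speed; a pose out of reach is approached as far as the arm can. A call with a number of a shift or a turn outside -1 to 1 is refused whole. A call with a gripper value outside its range is refused whole. The fingers move at their own pace and stop on an object; "grip_force" is the grip in N (left out, the last holds). Time passes only in rows, so rows that do not move let the fingers close. It gives the time, the measured TCP pose, the force, the opening and the grip force at its end, in the units of the state.
- sense(): the state, without advancing time (a new reading comes with each control period).
- imaging.camera(name): name is "side" or "top"; returns a dict with "color" (400x640x3 uint8, red, green, blue), "fx", "fy", "cx", "cy" (pixels), "view" (4x4, takes a point from world to camera coordinates). Camera axes: x right, y down, z forward; pixel columns grow to the right and rows downward; lengths in m; the calibration is good to about 2 mm. A picture is of the moment at which its call begins. There is no depth.
- ticket.hand_in(): hands the job in; it is judged then, once.
The state is a dict: "clock": time; "q": joint angles; "qvel": joint speeds; "joint_efforts": joint torques, N m; "ee_pos": TCP position; "tool_rot": TCP orientation; "wrist_force": force on the tool from outside, world axes, zero at the start; "wrist_torque": the same for the moment, N m; "finger_gap": opening from 0.0 (shut) to 1.0 (fully open); "gripper_force": force on a finger pad.
Only numpy, scipy, OpenCV 4.12 (cv2) and the standard library are available. Lean on these libraries where they do the work, as an engineer would, in place of code of your own. Each camera call takes 0.05 s, during which the arm holds its last target. There are 200 camera calls.

TASK

Try each of the three steel spice pots in the mouth of the wooden keeper rail, without forcing it. Slide every pot that fits along the lane until it is fully home against the stop or the pot before it, and stand every pot whose foot is too wide upright on the cork trivet, its whole foot on the cork. Leave the shaker, the jar and the tin behind the work where they are.

Things in the scene. Friction and masses are not known exactly. Their poses are not given: they have to be found in the camera images.
- pot_a: one of three lookalike steel spice pots, 86 mm high, about 0.16 kg: square body and lid, 38 x 38 mm (sides along its x and y), on a flat round foot flange 8 mm thick. The feet differ by a few mm (about 54 to 62 mm across); how many of the three fit the rail, and which, is not known and must be felt. Origin: centre of the underside; z up the pot
- pot_b: one of three lookalike steel spice pots, 86 mm high, about 0.16 kg: square body and lid, 38 x 38 mm (sides along its x and y), on a flat round foot flange 8 mm thick. The feet differ by a few mm (about 54 to 62 mm across); how many of the three fit the rail, and which, is not known and must be felt. Origin: centre of the underside; z up the pot
- pot_c: one of three lookalike steel spice pots, 86 mm high, about 0.16 kg: square body and lid, 38 x 38 mm (sides along its x and y), on a flat round foot flange 8 mm thick. The feet differ by a few mm (about 54 to 62 mm across); how many of the three fit the rail, and which, is not known and must be felt. Origin: centre of the underside; z up the pot
- rail: fixed wooden keeper rail on the worktop: a floorless straight lane (pots slide on the worktop) between walls 57 mm apart, 11 mm high, with lips on top (11 to 19 mm high) that leave a 44 mm slot: the foot runs under the lips, the body stands in the slot. Outside 85 x 169 mm. Origin: middle of the mouth at worktop level; +x along the lane from mouth to stop, y across, z up
- rail_mouth (a point): middle of the open mouth at worktop level, same point and axes as the rail. The walls flare at 45 degrees to about 69 mm over the first 6 mm; the lips begin 10 mm in
- rail_stop (a point): middle of the stop block's inner face (block 26 mm high), at worktop level, 153 mm along the lane from the mouth; same axes as the rail
- trivet: fixed round cork trivet lying on the worktop, 120 mm across, 6 mm thick. Origin: centre of its underside
- shaker: small salt shaker with a clear body, 44 mm across, 90 mm high; a bystander behind the work. Origin: centre of its underside
- honey_jar: round glass jar with a red lid, 65 mm across, 100 mm high; a bystander behind the work. Origin: centre of its underside
- tomato_tin: low round tin, 76 mm across, 58 mm high; a bystander behind the work. Origin: centre of its underside
Things that resemble listed ones, but are neither listed nor needed, are in the scene too. Leave any blue look-alike of the pot_c alone.

How it is judged:
On the way:
1. the pot that is too wide has been tried: its foot was pressed against the mouth of the rail (contact force between pot_b and rail above 1 N and horizontal distance between pot_b and rail_mouth below 0.04 m).
At the end, for the whole second after the job is handed in: Pots that fit: upright in the lane, feet under the lips, at rest, each centre at least 63 mm in from the mouth (71 mm when fully home) and within 5 mm of the lane's middle. Pots too wide: upright (0.12 rad) and at rest on the trivet, centre within 38 mm of its centre (x of pot_a in the frame of rail_mouth between 0.063 and 0.131 m and y of pot_a in the frame of rail_mouth between -0.005 and 0.005 m and height (world z) of each of pot_a, pot_c below 0.004 m and angle between each of pot_a, pot_c, pot_b's own z axis and vertical below 0.12 rad and linear speed of each of pot_a, pot_c, pot_b below 0.02 m/s and x of pot_c in the frame of rail_mouth between 0.063 and 0.131 m and y of pot_c in the frame of rail_mouth between -0.005 and 0.005 m and horizontal distance between pot_b and trivet below 0.038 m and height (world z) of pot_b between 0.003 and 0.01 m); the robot touches nothing.
It fails at once if the pot that is too wide is forced against the rail (over 60 N) (contact force between pot_b and rail above 60 N).
It fails at once if the shaker is moved more than 3 cm or knocked over (distance of shaker from where it was at the start of the episode above 0.03 m or angle between shaker's own z axis and vertical above 0.4 rad).
It fails at once if the honey_jar is moved more than 3 cm or knocked over (distance of honey_jar from where it was at the start of the episode above 0.03 m or angle between honey_jar's own z axis and vertical above 0.4 rad).
It fails at once if the tomato_tin is moved more than 3 cm or knocked over (distance of tomato_tin from where it was at the start of the episode above 0.03 m or angle between tomato_tin's own z axis and vertical above 0.4 rad).
It also fails if it takes over 72 s, if anything falls off the work surface, if the arm or the gripper's body presses on something with over 40 N, if the wrist force passes 120 N, or if a joint passes its speed limit or range.

## Working session

There is one attempt and no reset: what is moved stays moved. The work goes in short steps, Python scripts to look and compute and a tool call to move; the robot and the scene stay as the last step left them, time stands still between calls to the robot, and variables do not carry over. Pictures are saved under pics/ and viewed, at most 10 in all, crops included, and the job is handed in when it is done.

Besides the shell and the picture viewer there is one more tool, called after ">>>" by a JSON object that holds its "method" and its "body", one argument or row to a line. carry_out: Moves the arm, as the interface text tells. Shifts and turns lie within -1 to 1; 1 stands for 0.03 m of shift or 2 pi rad of turn. Its arguments: {"type":"object","properties":{"fingers":{"type":"array","items":{"type":"number"}},"xyz":{"type":"array","items":{"type":"array","items":{"type":"number"}}},"rot":{"type":"array","items":{"type":"array","items":{"type":"number"}}},"grip_force":{"type":"number"}},"required":["fingers","xyz","rot"]}

```bash
ls; mkdir -p pics; python3 - <<'E'
from cell import sense, imaging, ticket, r
import cv2, pickle
print(r.pinch_z, sense())
for n in("top","side"):
    c=imaging.camera(n); pickle.dump(c,open(f'{n}0.pkl','wb'))
    cv2.imwrite(f'pics/{n}0.png',c["color"][:,:,::-1]); print(c["fx"],c["cx"],c["cy"],c["view"].round(4).tolist())
E
```

```text
pics
0.0188 {'clock': 0.0, 'q': array([ 1.08538740e+00,  3.51217861e-01,  1.65245391e+00,  1.31128779e-07,
        1.13910885e+00, -8.46310166e-02]), 'qvel': array([-0.00058567,  0.00054126,  0.00043488, -0.00067478, -0.00117559,
        0.00033025]), 'joint_efforts': array([-1.13509861e-03, -4.97310770e+01, -2.85258847e+01,  6.98624365e-02,
        2.55747250e-02, -1.17037930e-04]), 'ee_pos': array([0.21439675, 0.50609884, 0.21810017]), 'tool_rot': array([-6.25269113e-01, -3.07839899e+00,  1.79052986e-03]), 'wrist_force': array([-0.5256871 , -0.42298711, -0.03824985]), 'wrist_torque': array([-0.02723861, -0.0212612 ,  0.04186807]), 'gripper_force': 0.0, 'finger_gap': 0.9985650019227773}
505.68402607764705 312.4515343556697 203.14440698468619 [[0.0181, -0.9998, 0.0011, -0.0338], [-0.9871, -0.0181, -0.1588, 0.5377], [0.1588, 0.0018, -0.9873, 1.2425], [0.0, 0.0, 0.0, 1.0]]
364.4949614776932 316.1958061076631 201.76453964149366 [[0.8281, -0.5602, 0.0201, -0.4539], [-0.2517, -0.4037, -0.8796, 0.1696], [0.5009, 0.7233, -0.4753, 0.688], [0.0, 0.0, 0.0, 1.0]]
```

View pics/top0.png

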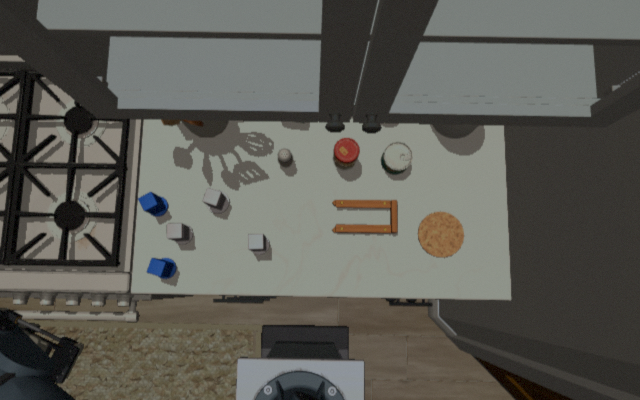

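View pics/side0.png

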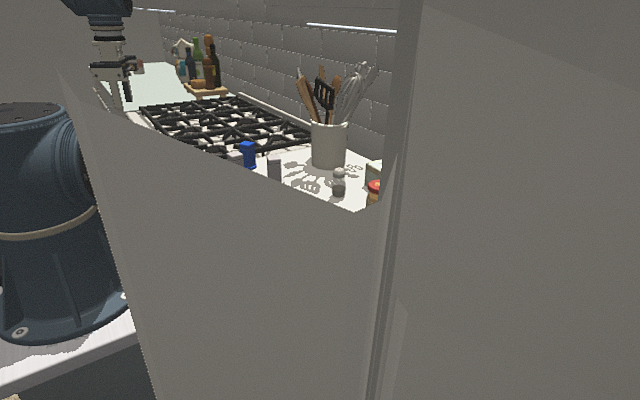

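The top view shows the three grey pots at about (177,231), (214,199) and (257,242). The blue look-alikes are at (153,204) and (161,268). The rail mouth is at (333,217) and faces left, with the stop at (397,216). The trivet is at (441,234), and the shaker, jar and tin are behind at (285,157), (346,151) and (397,157). The side view is mostly blocked. The pots could only be confused with the blue ones, so I choose the three grey ones and check them in an enlarged crop.

```bash
python3 - <<'E'
import cv2,pickle,numpy as np
c=pickle.load(open('top0.pkl','rb'));im=c["color"][:,:,::-1]
a=cv2.resize(im[180:285,135:280],None,fx=5,fy=5,interpolation=cv2.INTER_CUBIC)
cv2.imwrite('pics/crop1.png',a)
b=cv2.resize(im[185:265,320:475],None,fx=5,fy=5,interpolation=cv2.INTER_CUBIC)
cv2.imwrite('pics/crop2.png',b)
E
```

```text
(no output)
```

View pics/crop1.png

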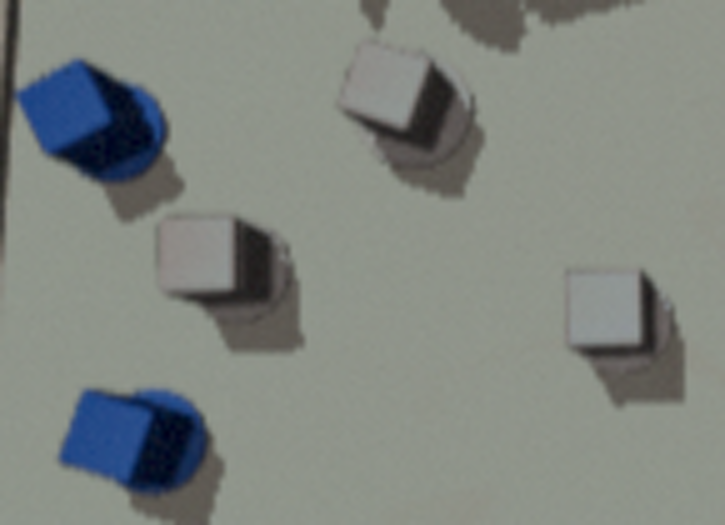

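View pics/crop2.png

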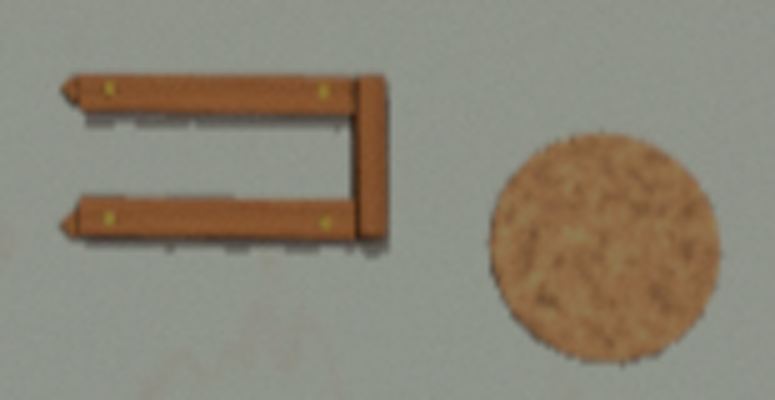

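The crops confirm three grey pots. Lid corners, in crop pixels at 5x, are: P1 (158,215)-(237,292), P2 (368,40),(433,62),(400,132),(340,105), and P3 (567,269)-(643,347). The rail is straight, with slot edges at rows 115 and 198 and the stop's inner face at column 355.

```bash
cat > h.py <<'E'
import cv2,pickle,numpy as np
from scipy.optimize import least_squares
def unproj(c,uv,z):
    uv=np.atleast_2d(uv);V=c["view"];R,t=V[:3,:3],V[:3,3]
    d=np.c_[(uv[:,0]-c["cx"])/c["fx"],(uv[:,1]-c["cy"])/c["fy"],np.ones(len(uv))]@R
    o=-R.T@t; return o+d*((z-o[2])/d[:,2])[:,None]
def lidfit(c,corn):  # full-image pixel corners of the lid
    P=unproj(c,corn,.086)[:,:2]; m=P.mean(0)
    q=np.array([[1,1],[1,-1],[-1,-1],[-1,1]])*.019
    def f(p,k):
        s,co=np.sin(p[2]),np.cos(p[2]); return (p[:2]+np.roll(q,k,0)@np.array([[co,s],[-s,co]])-P).ravel()
    return min((least_squares(f,[*m,a],args=(k,)) for k in range(4) for a in(0,.5,-.5)),key=lambda s:(round(s.cost*1e7),abs(s.x[2])))
E
python3 - <<'E'
from h import *
c=pickle.load(open('top0.pkl','rb'));im=c["color"].astype(float)
off=np.array([135,180]);cr=lambda a:(np.array(a,float)+.5)/5-.5+off
L={'P1':[(158,215),(235,215),(236,293),(163,294)],'P2':[(369,41),(433,62),(400,132),(340,105)],'P3':[(567,269),(642,269),(642,347),(570,347)]}
for k,v in L.items():
    s=lidfit(c,cr(v));print(k,s.x.round(4),(np.sqrt(s.cost/4)*1000).round(2))
# rail: wood = red-blue
w=im[:,:,0]-im[:,:,2]
def cross(a,th):
    i=np.flatnonzero((a[:-1]-th)*(a[1:]-th)<0);return i+(th-a[i])/(a[i+1]-a[i])
E=[]
for u in range(339,389):
    x=cross(w[190:245,u],45)+190
    if len(x)==4:E.append((u,*x))
E=np.array(E);print(len(E))
for j in range(1,5):
    P=unproj(c,np.c_[E[:,0],E[:,j]],.019);f=np.polyfit(P[:,1],P[:,0],1);print('edge',f.round(4),'x at y=-.1',np.polyval(f,-.1).round(4), np.std(P[:,0]-np.polyval(f,P[:,1])).round(4))
for v in range(206,228,3):
    x=cross(w[v,380:402],45)+380
    print(v,[unproj(c,[(a,v)],.026)[0,:2].round(4).tolist() for a in x])
for rows in (range(197,210),range(224,236)):
    print('tip',min((unproj(c,[(cross(w[v,325:345],45)[0]+325,v)],.015)[0,:2].round(4).tolist() for v in rows if len(cross(w[v,325:345],45))),key=lambda p:-p[1]))
hsv=w>25
m=(w>25).astype(np.uint8);m[:,:405]=0;m[:190]=0;m[270:]=0;m[:,480:]=0
M=cv2.moments(m,True);print('trivet',unproj(c,[(M['m10']/M['m00'],M['m01']/M['m00'])],.006),2*np.sqrt(M['m00']/np.pi))
for n,p in dict(shaker=(285,157),jar=(346,151),tin=(397,157)).items():print(n,unproj(c,[p],.07)[0].round(3))
E
```

```text
P1 [0.4579 0.3111 0.0631] 0.98
P2 [ 0.5431  0.224  -0.3681] 1.94
P3 [0.4353 0.112  0.0372] 0.94
46
edge [-0.01    0.5522] x at y=-.1 0.5532 0.0002
edge [4.000e-04 5.341e-01] x at y=-.1 0.5341 0.0002
edge [-0.0102  0.4876] x at y=-.1 0.4886 0.0001
edge [-0.0005  0.4694] x at y=-.1 0.4694 0.0002
206 [[0.5374, -0.2406]]
209 [[0.5294, -0.2251], [0.5296, -0.2404]]
212 [[0.5216, -0.2257], [0.5218, -0.2404]]
215 [[0.5138, -0.2257], [0.5141, -0.2406]]
218 [[0.506, -0.2262], [0.5063, -0.2406]]
221 [[0.4983, -0.2261], [0.4986, -0.2406]]
224 [[0.4908, -0.2406]]
227 [[0.4831, -0.2407]]
tip [0.5467, -0.0752]
tip [0.4762, -0.0762]
trivet [[ 0.46908685 -0.35739633  0.006     ]] 46.12573337360022
shaker [0.651 0.047 0.07 ]
jar [ 0.669 -0.107  0.07 ]
tin [ 0.656 -0.235  0.07 ]
```

Measurements (world x, y):
- **Pots:** P1 (.458,.311), P2 (.543,.224) turned about -21°, P3 (.435,.112).
- **Rail:** lane centre x≈.5113, mouth y≈-.0727, stop y≈-.2258, running along -y.
- **Trivet:** (.469,-.357).

I start with P3. First I turn the tool so that it closes along world x.

>>> {"method": "carry_out", "body": {
  "fingers": [0.75,0.75,0.75,0.75,0.75,0.75,0.75,0.75,0.75,0.75,0.75,0.75,0.75,0.75,0.75,0.75,0.75,0.75,0.75,0.75],
  "xyz": [
    [0,0,0],
    [0,0,0],
    [0,0,0],
    [0,0,0],
    [0,0,0],
    [0,0,0],
    [0,0,0],
    [0,0,0],
    [-0.5,0.3,0],
    [-1,0.6,0],
    [-1,0.6,0],
    [-1,0.6,0],
    [-1,0.6,0],
    [-1,0.6,0],
    [-1,0.6,0],
    [-1,0.6,0],
    [-1,0.6,0],
    [-1,0.6,0],
    [-1,0.6,0],
    [-1,0.6,0]
  ],
  "rot": [
    [0,0,0.0233],
    [0,0,0.0233],
    [0,0,0.0233],
    [0,0,0.0233],
    [0,0,0.0233],
    [0,0,0.0233],
    [0,0,0.0233],
    [0,0,0.0233],
    [0,0,0],
    [0,0,0],
    [0,0,0],
    [0,0,0],
    [0,0,0],
    [0,0,0],
    [0,0,0],
    [0,0,0],
    [0,0,0],
    [0,0,0],
    [0,0,0],
    [0,0,0]
  ],
  "grip_force": 20
}}

```text
clock: 2.6
ee_pos: [0.4213, 0.1592, 0.2186]
tool_rot: [2.219, 2.224, -0.0]
wrist_force: [-0.5, 0.2, 0.9]
finger_gap: 0.752
gripper_force: 0.0
```

>>> {"method": "carry_out", "body": {
  "fingers": [0.75,0.75,0.75,0.75,0.75,0.75,0.75,0.75,0.75,0.75,0.75,0.3,0.3,0.3,0.3,0.3],
  "xyz": [
    [-0.8,0.23,0],
    [-0.77,0.23,0.2],
    [0,0,0.8],
    [0,0,1],
    [0,0,1],
    [0,0,1],
    [0,0,1],
    [0,0,0.6],
    [0,0,0.38],
    [0,0,0],
    [0,0,0],
    [0,0,0],
    [0,0,0],
    [0,0,0],
    [0,0,0],
    [0,0,0]
  ],
  "rot": [
    [0,0,0],
    [0,0,0],
    [0,0,0],
    [0,0,0],
    [0,0,0],
    [0,0,0],
    [0,0,0],
    [0,0,0],
    [0,0,0],
    [0,0,0],
    [0,0,0],
    [0,0,0],
    [0,0,0],
    [0,0,0],
    [0,0,0],
    [0,0,0]
  ],
  "grip_force": 20
}}

```text
clock: 4.6
ee_pos: [0.4351, 0.1141, 0.0394]
tool_rot: [2.222, 2.22, 0.001]
wrist_force: [0.4, -0.7, 1.9]
finger_gap: 0.409
gripper_force: 19.7
```

>>> {"method": "carry_out", "body": {
  "fingers": [0.3,0.3,0.3,0.3,0.3,0.3,0.3,0.3,0.3,0.3],
  "xyz": [
    [0,0,-0.5],
    [0,0,-0.5],
    [-0.7,0.4,0],
    [-0.9,0.54,0],
    [-0.9,0.54,0],
    [-0.9,0.54,0],
    [-0.7,0.4,0],
    [-0.3,0.12,0.5],
    [0,0,0.46],
    [0,0,0]
  ],
  "rot": [
    [0,0,0],
    [0,0,0],
    [0,0,0],
    [0,0,0],
    [0,0,0],
    [0,0,0],
    [0,0,0],
    [0,0,0],
    [0,0,0],
    [0,0,0]
  ]
}}

```text
clock: 5.85
ee_pos: [0.5099, -0.0173, 0.0392]
tool_rot: [-2.221, -2.219, 0.002]
wrist_force: [0.2, -0.4, -1.5]
finger_gap: 0.409
gripper_force: 19.8
```

```bash
python3 - <<'E'
from cell import imaging,sense
import cv2
c=imaging.camera("top");im=c["color"][:,:,::-1]
cv2.imwrite('pics/top1.png',cv2.resize(im[170:270,250:410],None,fx=5,fy=5,interpolation=cv2.INTER_CUBIC))
s=sense();print(s["ee_pos"],s["wrist_force"])
E
```

```text
[ 0.50998203 -0.01725771  0.03961609] [-0.04794339 -0.02371922 -1.79446402]
```

View pics/top1.png

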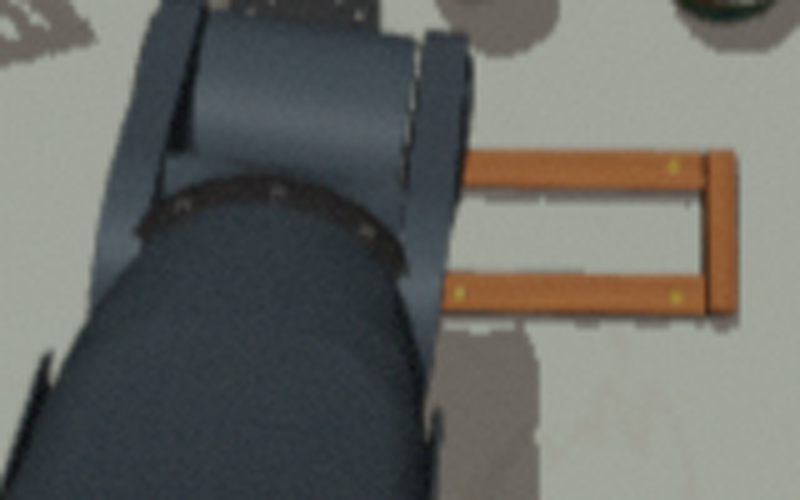

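The arm hides the pot from above, so I go by feel. A 15 N grip slips well before 60 N.

>>> {"method": "carry_out", "body": {
  "fingers": [0.3,0.3,0.3,0.3,0.3,0.3,0.3],
  "xyz": [
    [-0.5,0.04,0],
    [-0.5,0,0],
    [-0.15,0,0],
    [-0.1,0,0],
    [-0.1,0,0],
    [-0.1,0,0],
    [0,0,0]
  ],
  "rot": [
    [0,0,0],
    [0,0,0],
    [0,0,0],
    [0,0,0],
    [0,0,0],
    [0,0,0],
    [0,0,0]
  ],
  "grip_force": 15
}}

```text
clock: 6.78
ee_pos: [0.5121, -0.0616, 0.0404]
tool_rot: [-2.223, -2.22, -0.0]
wrist_force: [-0.7, -0.4, -1.9]
finger_gap: 0.415
gripper_force: 14.9
```

>>> {"method": "carry_out", "body": {
  "fingers": [0.3,0.3,0.3,0.3],
  "xyz": [
    [-0.07,0,0],
    [-0.07,0,0],
    [-0.07,0,0],
    [0,0,0]
  ],
  "rot": [
    [0,0,0],
    [0,0,0],
    [0,0,0],
    [0,0,0]
  ]
}}

```text
clock: 7.28
ee_pos: [0.5121, -0.068, 0.0404]
tool_rot: [-2.223, -2.22, 0.0]
wrist_force: [-0.5, -0.0, -1.9]
finger_gap: 0.41
gripper_force: 14.9
```

>>> {"method": "carry_out", "body": {
  "fingers": [0.3,0.3,0.3,0.3,0.3],
  "xyz": [
    [-0.07,0,0.02],
    [-0.07,0,0],
    [-0.07,0,0],
    [-0.07,0,0],
    [0,0,0]
  ],
  "rot": [
    [0,0,0],
    [0,0,0],
    [0,0,0],
    [0,0,0],
    [0,0,0]
  ]
}}

```text
clock: 7.9
ee_pos: [0.512, -0.0764, 0.0398]
tool_rot: [-2.223, -2.22, -0.0]
wrist_force: [-0.1, -0.0, -1.9]
finger_gap: 0.412
gripper_force: 14.9
```

>>> {"method": "carry_out", "body": {
  "fingers": [0.3,0.3,0.3,0.3,0.3,0.3],
  "xyz": [
    [-0.1,0,0],
    [-0.1,0,0],
    [-0.1,0,0],
    [-0.1,0,0],
    [-0.1,0,0],
    [0,0,0]
  ],
  "rot": [
    [0,0,0],
    [0,0,0],
    [0,0,0],
    [0,0,0],
    [0,0,0],
    [0,0,0]
  ]
}}

```text
clock: 8.65
ee_pos: [0.512, -0.0914, 0.0398]
tool_rot: [-2.223, -2.22, 0.0]
wrist_force: [-0.5, 0.2, -1.9]
finger_gap: 0.413
gripper_force: 14.9
```

It fits. I slide it along the lane and slow down near the stop.

>>> {"method": "carry_out", "body": {
  "fingers": [0.3,0.3,0.3,0.3,0.3,0.3,0.3,0.3,0.3,0.3,0.3,0.3],
  "xyz": [
    [-0.2,0,0],
    [-0.3,0,0],
    [-0.3,0,0],
    [-0.3,0,0],
    [-0.3,0,0],
    [-0.3,0,0],
    [-0.3,0,0],
    [-0.3,0,0],
    [-0.3,0,0],
    [-0.3,0,0],
    [-0.2,0,0],
    [0,0,0]
  ],
  "rot": [
    [0,0,0],
    [0,0,0],
    [0,0,0],
    [0,0,0],
    [0,0,0],
    [0,0,0],
    [0,0,0],
    [0,0,0],
    [0,0,0],
    [0,0,0],
    [0,0,0],
    [0,0,0]
  ]
}}

```text
clock: 10.15
ee_pos: [0.5122, -0.1849, 0.0399]
tool_rot: [2.222, 2.219, 0.0]
wrist_force: [2.0, -1.9, -0.9]
finger_gap: 0.409
gripper_force: 15.0
```

>>> {"method": "carry_out", "body": {
  "fingers": [0.3,0.3,0.3,0.3,0.3,0.3],
  "xyz": [
    [-0.07,0,0],
    [-0.07,0,0],
    [-0.07,0,0],
    [-0.05,0,0],
    [-0.05,0,0],
    [0,0,0]
  ],
  "rot": [
    [0,0,0],
    [0,0,0],
    [0,0,0],
    [0,0,0],
    [0,0,0],
    [0,0,0]
  ]
}}

```text
clock: 10.9
ee_pos: [0.5123, -0.1932, 0.0399]
tool_rot: [2.223, 2.22, 0.001]
wrist_force: [4.5, 0.5, -1.8]
finger_gap: 0.408
gripper_force: 15.0
```

>>> {"method": "carry_out", "body": {
  "fingers": [0.3,0.3,0.3,0.3,0.3],
  "xyz": [
    [-0.05,0.015,0],
    [-0.05,0,0],
    [-0.05,0,0],
    [-0.05,0,0],
    [0,0,0]
  ],
  "rot": [
    [0,0,0],
    [0,0,0],
    [0,0,0],
    [0,0,0],
    [0,0,0]
  ]
}}

```text
clock: 11.52
ee_pos: [0.5124, -0.1995, 0.0398]
tool_rot: [-2.223, -2.22, -0.0]
wrist_force: [3.9, 2.3, -2.4]
finger_gap: 0.407
gripper_force: 15.0
```

>>> {"method": "carry_out", "body": {
  "fingers": [0.3,0.3,0.3,0.3],
  "xyz": [
    [-0.05,0.01,0],
    [-0.05,0,0],
    [-0.03,0,0],
    [0,0,0]
  ],
  "rot": [
    [0,0,0],
    [0,0,0],
    [0,0,0],
    [0,0,0]
  ]
}}

```text
clock: 12.02
ee_pos: [0.5124, -0.203, 0.0398]
tool_rot: [-2.222, -2.219, -0.0]
wrist_force: [2.9, 5.8, 0.7]
finger_gap: 0.407
gripper_force: 15.0
```

It has come up against the stop with the pot slipping in the light grip. I release it, rise and go to P2.

>>> {"method": "carry_out", "body": {
  "fingers": [0.75,0.75,0.75,0.75,0.75,0.75,0.75,0.75,0.75,0.75,0.75,0.75,0.75,0.75,0.75,0.75,0.75,0.75,0.75,0.75],
  "xyz": [
    [0,0,0],
    [0,0,0],
    [0,0,-0.5],
    [0,0,-0.8],
    [0,0,-1],
    [0,0,-1],
    [0.5,0.05,0],
    [1,0.07,0],
    [1,0.07,0],
    [1,0.07,0],
    [1,0.07,0],
    [1,0.07,0],
    [1,0.07,0],
    [1,0.07,0],
    [1,0.07,0],
    [1,0.07,0],
    [1,0.07,0],
    [1,0.07,0],
    [1,0.07,0],
    [1,0.07,0]
  ],
  "rot": [
    [0,0,0],
    [0,0,0],
    [0,0,0],
    [0,0,0],
    [0,0,0],
    [0,0,0],
    [0,0,0],
    [0,0,0],
    [0,0,0],
    [0,0,0],
    [0,0,0],
    [0,0,0],
    [0,0,0],
    [0,0,0],
    [0,0,0],
    [0,0,0],
    [0,0,0],
    [0,0,0],
    [0,0,0],
    [0,0,0]
  ]
}}

```text
clock: 14.52
ee_pos: [0.541, 0.2029, 0.1381]
tool_rot: [-2.222, -2.22, 0.002]
wrist_force: [0.0, 0.9, -0.7]
finger_gap: 0.751
gripper_force: 0.0
```

```bash
python3 - <<'E'
from cell import imaging,sense
import cv2,pickle
c=imaging.camera("top");im=c["color"][:,:,::-1];pickle.dump(c,open('top2.pkl','wb'))
cv2.imwrite('pics/top2.png',cv2.resize(im[180:260,320:475],None,fx=5,fy=5,interpolation=cv2.INTER_CUBIC))
E
```

```text
(no output)
```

View pics/top2.png

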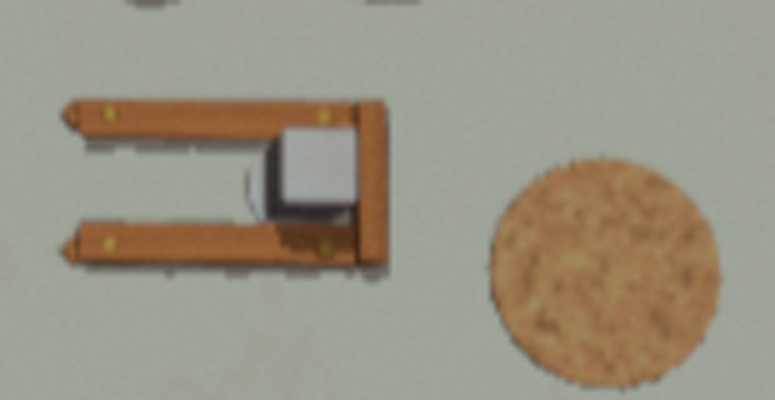

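The first pot stands home against the stop: its lid spans (283,127)-(357,206) in the crop, centred in the slot, with the foot rim at column 247, about 53 mm behind the stop face. Next is P2, with a 21° turn.

>>> {"method": "carry_out", "body": {
  "fingers": [0.75,0.75,0.75,0.75,0.75,0.75,0.75,0.75,0.75,0.3,0.3,0.3,0.3,0.3],
  "xyz": [
    [0.7,0.06,0],
    [0,0,0],
    [0,0,0],
    [0,0,0.6],
    [0,0,1],
    [0,0,1],
    [0,0,0.5],
    [0,0,0.2],
    [0,0,0],
    [0,0,0],
    [0,0,0],
    [0,0,0],
    [0,0,0],
    [0,0,0]
  ],
  "rot": [
    [0,0,0],
    [0,0,0.029],
    [0,0,0.029],
    [0,0,0],
    [0,0,0],
    [0,0,0],
    [0,0,0],
    [0,0,0],
    [0,0,0],
    [0,0,0],
    [0,0,0],
    [0,0,0],
    [0,0,0],
    [0,0,0]
  ],
  "grip_force": 20
}}

```text
clock: 16.32
ee_pos: [0.5439, 0.2225, 0.0401]
tool_rot: [2.588, 1.781, 0.0]
wrist_force: [0.5, -1.1, 2.2]
finger_gap: 0.413
gripper_force: 19.5
```

>>> {"method": "carry_out", "body": {
  "fingers": [0.3,0.3,0.3,0.3,0.3,0.3,0.3,0.3,0.3,0.3,0.3,0.3,0.3,0.3,0.3,0.3],
  "xyz": [
    [0,0,-0.5],
    [0,0,-0.5],
    [0,0,0],
    [0,0,0],
    [-0.5,-0.1,0],
    [-0.9,-0.12,0],
    [-0.9,-0.12,0],
    [-0.9,-0.12,0],
    [-0.9,-0.12,0],
    [-0.9,-0.12,0],
    [-0.9,-0.12,0],
    [-0.9,-0.12,0],
    [-0.7,-0.12,0],
    [-0.5,0,0.5],
    [0,0,0.46],
    [0,0,0]
  ],
  "rot": [
    [0,0,0],
    [0,0,0],
    [0,0,-0.029],
    [0,0,-0.029],
    [0,0,0],
    [0,0,0],
    [0,0,0],
    [0,0,0],
    [0,0,0],
    [0,0,0],
    [0,0,0],
    [0,0,0],
    [0,0,0],
    [0,0,0],
    [0,0,0],
    [0,0,0]
  ]
}}

```text
clock: 18.32
ee_pos: [0.5112, -0.0171, 0.0398]
tool_rot: [-2.223, -2.218, 0.002]
wrist_force: [-0.5, -0.1, -2.4]
finger_gap: 0.414
gripper_force: 19.6
```

>>> {"method": "carry_out", "body": {
  "fingers": [0.3,0.3,0.3,0.3,0.3,0.3,0.3],
  "xyz": [
    [-0.5,0.01,0],
    [-0.4,0,0],
    [-0.2,0,0],
    [-0.1,0,0],
    [-0.07,0,0],
    [-0.07,0,0],
    [0,0,0]
  ],
  "rot": [
    [0,0,0],
    [0,0,0],
    [0,0,0],
    [0,0,0],
    [0,0,0],
    [0,0,0],
    [0,0,0]
  ],
  "grip_force": 15
}}

```text
clock: 19.2
ee_pos: [0.5119, -0.0576, 0.041]
tool_rot: [-2.223, -2.22, 0.0]
wrist_force: [0.1, 0.8, -1.6]
finger_gap: 0.417
gripper_force: 14.7
```

>>> {"method": "carry_out", "body": {
  "fingers": [0.3,0.3,0.3,0.3],
  "xyz": [
    [-0.07,0,0],
    [-0.07,0,0],
    [-0.07,0,0],
    [0,0,0]
  ],
  "rot": [
    [0,0,0],
    [0,0,0],
    [0,0,0],
    [0,0,0]
  ]
}}

```text
clock: 19.7
ee_pos: [0.5119, -0.0641, 0.041]
tool_rot: [2.223, 2.22, 0.0]
wrist_force: [-0.2, 0.1, -2.8]
finger_gap: 0.415
gripper_force: 14.7
```

>>> {"method": "carry_out", "body": {
  "fingers": [0.3,0.3,0.3,0.3],
  "xyz": [
    [-0.07,0,0],
    [-0.07,0,0],
    [-0.07,0,0],
    [0,0,0]
  ],
  "rot": [
    [0,0,0],
    [0,0,0],
    [0,0,0],
    [0,0,0]
  ]
}}

```text
clock: 20.2
ee_pos: [0.5123, -0.0703, 0.0411]
tool_rot: [2.223, 2.219, 0.001]
wrist_force: [1.7, 1.0, -2.4]
finger_gap: 0.414
gripper_force: 14.7
```

>>> {"method": "carry_out", "body": {
  "fingers": [0.3,0.3,0.3],
  "xyz": [
    [-0.05,0,0],
    [-0.05,0,0],
    [0,0,0]
  ],
  "rot": [
    [0,0,0],
    [0,0,0],
    [0,0,0]
  ]
}}

```text
clock: 20.58
ee_pos: [0.5125, -0.0734, 0.0413]
tool_rot: [2.222, 2.219, 0.001]
wrist_force: [3.3, 2.1, -1.9]
finger_gap: 0.407
gripper_force: 15.0
```

Contact is on the low-x flare. I ease 0.8 mm towards +x and continue.

>>> {"method": "carry_out", "body": {
  "fingers": [0.3,0.3,0.3,0.3],
  "xyz": [
    [0,0.03,0],
    [-0.05,0,0],
    [-0.05,0,0],
    [0,0,0]
  ],
  "rot": [
    [0,0,0],
    [0,0,0],
    [0,0,0],
    [0,0,0]
  ]
}}

```text
clock: 21.08
ee_pos: [0.5128, -0.0761, 0.0411]
tool_rot: [-2.223, -2.22, -0.0]
wrist_force: [2.6, 4.9, -0.0]
finger_gap: 0.408
gripper_force: 15.0
```

>>> {"method": "carry_out", "body": {
  "fingers": [0.3,0.3,0.3,0.3,0.3],
  "xyz": [
    [0.05,0.02,0],
    [0,0,0],
    [-0.05,0,0],
    [-0.05,0,0],
    [0,0,0]
  ],
  "rot": [
    [0,0,0],
    [0,0,0],
    [0,0,0],
    [0,0,0],
    [0,0,0]
  ]
}}

```text
clock: 21.7
ee_pos: [0.513, -0.0775, 0.0409]
tool_rot: [-2.222, -2.219, 0.001]
wrist_force: [-1.1, 4.3, -1.9]
finger_gap: 0.407
gripper_force: 15.0
```

>>> {"method": "carry_out", "body": {
  "fingers": [0.3,0.3,0.3,0.3,0.3],
  "xyz": [
    [0,-0.007,0],
    [-0.05,0,0],
    [-0.05,0,0],
    [-0.03,0,0],
    [0,0,0]
  ],
  "rot": [
    [0,0,0],
    [0,0,0],
    [0,0,0],
    [0,0,0],
    [0,0,0]
  ]
}}

```text
clock: 22.32
ee_pos: [0.513, -0.0814, 0.0412]
tool_rot: [-2.222, -2.22, 0.0]
wrist_force: [-1.7, 6.6, 1.8]
finger_gap: 0.405
gripper_force: 15.0
```

>>> {"method": "carry_out", "body": {
  "fingers": [0.3,0.3,0.3,0.3,0.3],
  "xyz": [
    [0.1,0,0],
    [0,0,0],
    [-0.05,0,0],
    [-0.05,0,0],
    [0,0,0]
  ],
  "rot": [
    [0,0,0],
    [0,0,0],
    [0,0,0],
    [0,0,0],
    [0,0,0]
  ],
  "grip_force": 30
}}

```text
clock: 22.95
ee_pos: [0.5131, -0.0811, 0.0412]
tool_rot: [-2.222, -2.219, -0.001]
wrist_force: [-1.7, 7.5, 4.4]
finger_gap: 0.408
gripper_force: 30.0
```

>>> {"method": "carry_out", "body": {
  "fingers": [0.3,0.3,0.3],
  "xyz": [
    [-0.05,0,0],
    [-0.03,0,0],
    [0,0,0]
  ],
  "rot": [
    [0,0,0],
    [0,0,0],
    [0,0,0]
  ]
}}

```text
clock: 23.32
ee_pos: [0.5131, -0.083, 0.0413]
tool_rot: [-2.222, -2.218, -0.002]
wrist_force: [-1.3, 11.5, 7.1]
finger_gap: 0.406
gripper_force: 30.0
```

P2 is blocked with force from both flares: the lateral force flips sign within 0.2 mm and the push-back is 11 N. So it is too wide. I back off, lift it over the rail and carry it to the trivet.

>>> {"method": "carry_out", "body": {
  "fingers": [0.3,0.3,0.3,0.3,0.3,0.3,0.3,0.3,0.3,0.3,0.3,0.3,0.3,0.3,0.3,0.3,0.3,0.3,0.3,0.3],
  "xyz": [
    [0.25,0,0],
    [0.25,0,0],
    [0,0,-0.67],
    [0,0,-1],
    [0,0,-1],
    [0,0,-1],
    [-0.5,-0.07,0],
    [-0.8,-0.12,0],
    [-0.8,-0.12,0],
    [-0.8,-0.12,0],
    [-0.8,-0.12,0],
    [-0.8,-0.12,0],
    [-0.8,-0.12,0],
    [-0.8,-0.12,0],
    [-0.8,-0.12,0],
    [-0.8,-0.12,0],
    [-0.8,-0.12,0],
    [-0.8,-0.12,0],
    [-0.8,-0.12,0],
    [-0.4,0,0]
  ],
  "rot": [
    [0,0,0],
    [0,0,0],
    [0,0,0],
    [0,0,0],
    [0,0,0],
    [0,0,0],
    [0,0,0],
    [0,0,0],
    [0,0,0],
    [0,0,0],
    [0,0,0],
    [0,0,0],
    [0,0,0],
    [0,0,0],
    [0,0,0],
    [0,0,0],
    [0,0,0],
    [0,0,0],
    [0,0,0],
    [0,0,0]
  ]
}}

```text
clock: 25.82
ee_pos: [0.4672, -0.3855, 0.1509]
tool_rot: [-2.224, -2.219, 0.0]
wrist_force: [-0.3, 0.1, -1.4]
finger_gap: 0.406
gripper_force: 30.0
```

```bash
python3 - <<'E'
from cell import imaging,sense
import cv2,pickle
c=imaging.camera("top");im=c["color"][:,:,::-1]
a=cv2.resize(im[180:280,370:490],None,fx=4,fy=4,interpolation=cv2.INTER_CUBIC)
s=imaging.camera("side")["color"][:,:,::-1]
cv2.imwrite('pics/top3.png',a)
print(sense()["ee_pos"],sense()["wrist_force"],sense()["wrist_torque"])
E
```

```text
[ 0.46743373 -0.38508515  0.15097418] [ 0.53082381  0.46005021 -1.66478188] [-0.09835471  0.09085423  0.02022346]
```

View pics/top3.png

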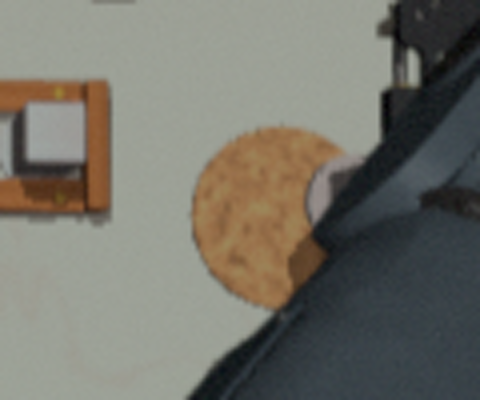

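The foot rim under the gripper, at crop column 305, puts the pot centre about 11 mm behind the TCP at y≈-.374. I shift +16 mm in y and lower it.

>>> {"method": "carry_out", "body": {
  "fingers": [0.3,0.3,0.3,0.3,0.3,0.3,0.3,0.3],
  "xyz": [
    [0.55,0.05,0],
    [0,0,0.7],
    [0,0,0.9],
    [0,0,0.9],
    [0,0,0.6],
    [0,0,0.25],
    [0,0,0.08],
    [0,0,0]
  ],
  "rot": [
    [0,0,0],
    [0,0,0],
    [0,0,0],
    [0,0,0],
    [0,0,0],
    [0,0,0],
    [0,0,0],
    [0,0,0]
  ]
}}

```text
clock: 26.92
ee_pos: [0.4694, -0.3677, 0.0489]
tool_rot: [2.222, 2.219, 0.0]
wrist_force: [0.0, 0.5, -2.7]
finger_gap: 0.407
gripper_force: 30.0
```

>>> {"method": "carry_out", "body": {
  "fingers": [0.3,0.3,0.3],
  "xyz": [
    [0,0,0.05],
    [0,0,0.03],
    [0,0,0]
  ],
  "rot": [
    [0,0,0],
    [0,0,0],
    [0,0,0]
  ]
}}

```text
clock: 27.3
ee_pos: [0.4694, -0.3679, 0.0472]
tool_rot: [2.222, 2.219, 0.0]
wrist_force: [-2.3, 2.9, 9.8]
finger_gap: 0.403
gripper_force: 30.0
```

>>> {"method": "carry_out", "body": {
  "fingers": [0.5,0.75,0.75,0.75,0.75,0.75,0.75,0.75,0.75,0.75,0.75,0.75,0.75,0.75,0.75,0.75,0.75,0.75,0.75,0.75],
  "xyz": [
    [0,0,0],
    [0,0,0],
    [0,0,0],
    [0,0,-0.5],
    [0,0,-1],
    [0,0,-1],
    [0,0,-0.6],
    [0.5,0,0],
    [1,0,0],
    [1,0,0],
    [1,0,0],
    [1,0,0],
    [1,0,0],
    [1,0,0],
    [1,0,0],
    [1,0,0],
    [1,0,0],
    [1,0,0],
    [1,0,0],
    [1,0,0]
  ],
  "rot": [
    [0,0,0],
    [0,0,0],
    [0,0,0],
    [0,0,0],
    [0,0,0],
    [0,0,0],
    [0,0,0],
    [0,0,0],
    [0,0,0],
    [0,0,0],
    [0,0,0],
    [0,0,0],
    [0,0,0],
    [0,0,0],
    [0,0,0],
    [0,0,0],
    [0,0,0],
    [0,0,0],
    [0,0,0],
    [0,0,0]
  ]
}}

```text
clock: 29.8
ee_pos: [0.4682, 0.0091, 0.1378]
tool_rot: [-2.221, -2.219, 0.002]
wrist_force: [-0.1, 0.1, 0.1]
finger_gap: 0.747
gripper_force: 0.0
```

```bash
python3 - <<'E'
from cell import imaging,sense
import cv2,pickle
c=imaging.camera("top");im=c["color"][:,:,::-1]
a=cv2.resize(im[180:280,330:490],None,fx=4,fy=4,interpolation=cv2.INTER_CUBIC)
cv2.imwrite('pics/top4.png',a)
E
```

```text
(no output)
```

View pics/top4.png

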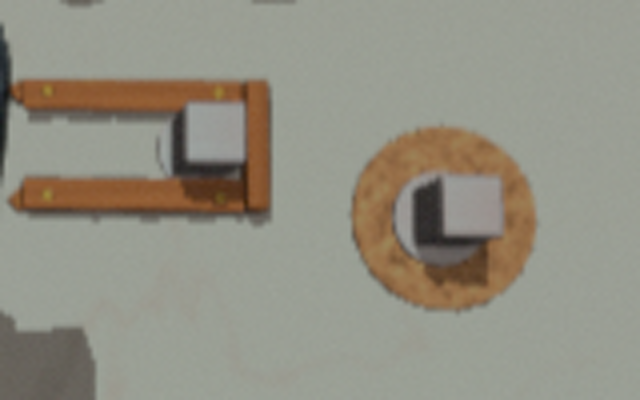

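P2 stands upright near the middle of the trivet: foot about (395-490, 170-265) in the crop, all on cork. Pot 1 is still home. Now P1.

>>> {"method": "carry_out", "body": {
  "fingers": [0.75,0.75,0.75,0.75,0.75,0.75,0.75,0.75,0.75,0.75,0.75,0.75,0.75,0.75,0.75,0.75,0.3,0.3,0.3,0.3],
  "xyz": [
    [1,0,0],
    [1,-0.04,0],
    [1,-0.04,0],
    [1,-0.04,0],
    [1,-0.04,0],
    [1,-0.04,0],
    [1,-0.04,0],
    [1,-0.04,0],
    [1,-0.04,0],
    [0.7,-0.02,0],
    [0.3,0,0],
    [0,0,1],
    [0,0,1],
    [0,0,0.8],
    [0,0,0.5],
    [0,0,0],
    [0,0,0],
    [0,0,0],
    [0,0,0],
    [0,0,0]
  ],
  "rot": [
    [0,0,0],
    [0,0,0],
    [0,0,0],
    [0,0,0],
    [0,0,0],
    [0,0,0],
    [0,0,0],
    [0,0,0],
    [0,0,0],
    [0,0,0],
    [0,0,0],
    [0,0,0],
    [0,0,0],
    [0,0,0],
    [0,0,0],
    [0,0,0],
    [0,0,0],
    [0,0,0],
    [0,0,0],
    [0,0,0]
  ],
  "grip_force": 20
}}

```text
clock: 32.35
ee_pos: [0.4598, 0.3076, 0.0402]
tool_rot: [2.223, 2.22, 0.001]
wrist_force: [-1.1, -0.6, 2.9]
finger_gap: 0.414
gripper_force: 19.6
```

>>> {"method": "carry_out", "body": {
  "fingers": [0.3,0.3,0.3,0.3,0.3,0.3,0.3,0.3,0.3,0.3,0.3,0.3,0.3,0.3,0.3,0.3,0.3],
  "xyz": [
    [0,0,-0.5],
    [0,0,-0.5],
    [-0.5,0.05,0],
    [-0.9,0.15,0],
    [-0.9,0.15,0],
    [-0.9,0.15,0],
    [-0.9,0.15,0],
    [-0.9,0.15,0],
    [-0.9,0.15,0],
    [-0.9,0.15,0],
    [-0.9,0.15,0],
    [-0.9,0.15,0],
    [-0.9,0.15,0],
    [-0.9,0.15,0],
    [-0.6,0.06,0.5],
    [0,0,0.46],
    [0,0,0]
  ],
  "rot": [
    [0,0,0],
    [0,0,0],
    [0,0,0],
    [0,0,0],
    [0,0,0],
    [0,0,0],
    [0,0,0],
    [0,0,0],
    [0,0,0],
    [0,0,0],
    [0,0,0],
    [0,0,0],
    [0,0,0],
    [0,0,0],
    [0,0,0],
    [0,0,0],
    [0,0,0]
  ]
}}

```text
clock: 34.48
ee_pos: [0.5111, -0.0222, 0.0395]
tool_rot: [-2.222, -2.219, 0.002]
wrist_force: [-0.1, -0.2, -2.1]
finger_gap: 0.411
gripper_force: 19.7
```

>>> {"method": "carry_out", "body": {
  "fingers": [0.3,0.3,0.3,0.3,0.3,0.3,0.3],
  "xyz": [
    [-0.5,0,0],
    [-0.4,0,0],
    [-0.2,0,0],
    [-0.1,0,0],
    [-0.07,0,0],
    [-0.05,0,0],
    [0,0,0]
  ],
  "rot": [
    [0,0,0],
    [0,0,0],
    [0,0,0],
    [0,0,0],
    [0,0,0],
    [0,0,0],
    [0,0,0]
  ],
  "grip_force": 15
}}

```text
clock: 35.35
ee_pos: [0.512, -0.0621, 0.041]
tool_rot: [-2.223, -2.22, 0.0]
wrist_force: [-0.6, -0.1, -2.3]
finger_gap: 0.411
gripper_force: 14.8
```

>>> {"method": "carry_out", "body": {
  "fingers": [0.3,0.3,0.3,0.3],
  "xyz": [
    [-0.1,0.02,0],
    [-0.1,0,0],
    [-0.1,0,0],
    [0,0,0]
  ],
  "rot": [
    [0,0,0],
    [0,0,0],
    [0,0,0],
    [0,0,0]
  ]
}}

```text
clock: 35.85
ee_pos: [0.5126, -0.0714, 0.041]
tool_rot: [2.223, 2.22, 0.0]
wrist_force: [-0.4, 0.2, -2.8]
finger_gap: 0.412
gripper_force: 14.8
```

>>> {"method": "carry_out", "body": {
  "fingers": [0.3,0.3,0.3,0.3],
  "xyz": [
    [-0.07,0,0],
    [-0.07,0,0],
    [-0.07,0,0],
    [0,0,0]
  ],
  "rot": [
    [0,0,0],
    [0,0,0],
    [0,0,0],
    [0,0,0]
  ]
}}

```text
clock: 36.35
ee_pos: [0.5126, -0.0776, 0.041]
tool_rot: [-2.223, -2.22, 0.0]
wrist_force: [-0.7, 0.1, -2.2]
finger_gap: 0.416
gripper_force: 14.8
```

>>> {"method": "carry_out", "body": {
  "fingers": [0.3,0.3,0.3,0.3],
  "xyz": [
    [-0.07,0,0],
    [-0.07,0,0],
    [-0.07,0,0],
    [0,0,0]
  ],
  "rot": [
    [0,0,0],
    [0,0,0],
    [0,0,0],
    [0,0,0]
  ]
}}

```text
clock: 36.85
ee_pos: [0.5126, -0.0839, 0.041]
tool_rot: [-2.223, -2.22, 0.0]
wrist_force: [-0.2, -0.5, -1.1]
finger_gap: 0.414
gripper_force: 14.8
```

This one fits too. I slide it up to the first pot.

>>> {"method": "carry_out", "body": {
  "fingers": [0.3,0.3,0.3,0.3,0.3,0.3,0.3,0.3,0.3,0.3],
  "xyz": [
    [-0.2,0,0],
    [-0.25,0,0],
    [-0.25,0,0],
    [-0.25,0,0],
    [-0.25,0,0],
    [-0.25,0,0],
    [-0.2,0,0],
    [-0.1,0,0],
    [-0.07,0,0],
    [0,0,0]
  ],
  "rot": [
    [0,0,0],
    [0,0,0],
    [0,0,0],
    [0,0,0],
    [0,0,0],
    [0,0,0],
    [0,0,0],
    [0,0,0],
    [0,0,0],
    [0,0,0]
  ]
}}

```text
clock: 38.1
ee_pos: [0.5125, -0.1383, 0.041]
tool_rot: [-2.223, -2.22, 0.0]
wrist_force: [-0.7, 0.5, -1.9]
finger_gap: 0.415
gripper_force: 14.8
```

>>> {"method": "carry_out", "body": {
  "fingers": [0.3,0.3,0.3,0.3,0.3],
  "xyz": [
    [-0.07,0,0],
    [-0.07,0,0],
    [-0.05,0,0],
    [-0.05,0,0],
    [0,0,0]
  ],
  "rot": [
    [0,0,0],
    [0,0,0],
    [0,0,0],
    [0,0,0],
    [0,0,0]
  ]
}}

```text
clock: 38.72
ee_pos: [0.5125, -0.1457, 0.041]
tool_rot: [-2.223, -2.22, 0.0]
wrist_force: [-0.4, 0.3, -2.1]
finger_gap: 0.412
gripper_force: 14.8
```

>>> {"method": "carry_out", "body": {
  "fingers": [0.3,0.3,0.3,0.3],
  "xyz": [
    [-0.05,0,0],
    [-0.05,0,0],
    [-0.05,0,0],
    [0,0,0]
  ],
  "rot": [
    [0,0,0],
    [0,0,0],
    [0,0,0],
    [0,0,0]
  ]
}}

```text
clock: 39.22
ee_pos: [0.5125, -0.1499, 0.0411]
tool_rot: [-2.223, -2.22, -0.0]
wrist_force: [-0.1, 3.2, -1.1]
finger_gap: 0.41
gripper_force: 14.8
```

>>> {"method": "carry_out", "body": {
  "fingers": [0.3,0.3,0.3,0.3,0.3],
  "xyz": [
    [0,0,0.02],
    [-0.05,0,0],
    [-0.05,0,0],
    [-0.05,0,0],
    [0,0,0]
  ],
  "rot": [
    [0,0,0],
    [0,0,0],
    [0,0,0],
    [0,0,0],
    [0,0,0]
  ]
}}

```text
clock: 39.85
ee_pos: [0.5127, -0.1544, 0.0405]
tool_rot: [2.223, 2.22, 0.001]
wrist_force: [1.2, 6.0, -0.2]
finger_gap: 0.409
gripper_force: 15.0
```

>>> {"method": "carry_out", "body": {
  "fingers": [0.5,0.75,0.75,0.75,0.75,0.75,0.75,0.75,0.75,0.75,0.75,0.75,0.75,0.75,0.75,0.75],
  "xyz": [
    [0,0,0],
    [0,0,0],
    [0,0,0],
    [0,0,-0.5],
    [0,0,-1],
    [0,0,-1],
    [0,0,-1],
    [0.5,0,0],
    [1,0,0],
    [1,0,0],
    [1,0,0],
    [1,0,0],
    [1,0,0],
    [1,0,0],
    [1,0,0],
    [0,0,0]
  ],
  "rot": [
    [0,0,0],
    [0,0,0],
    [0,0,0],
    [0,0,0],
    [0,0,0],
    [0,0,0],
    [0,0,0],
    [0,0,0],
    [0,0,0],
    [0,0,0],
    [0,0,0],
    [0,0,0],
    [0,0,0],
    [0,0,0],
    [0,0,0],
    [0,0,0]
  ]
}}

```text
clock: 41.85
ee_pos: [0.512, 0.0722, 0.1449]
tool_rot: [-2.219, -2.222, 0.001]
wrist_force: [0.1, -0.1, -0.4]
finger_gap: 0.747
gripper_force: 0.0
```

```bash
python3 - <<'E'
from cell import imaging,sense
import cv2,pickle
c=imaging.camera("top");im=c["color"][:,:,::-1]
pickle.dump(c,open('top5.pkl','wb'))
cv2.imwrite('pics/top5.png',cv2.resize(im[140:270,325:485],None,fx=4.6,fy=4.6,interpolation=cv2.INTER_CUBIC))
E
```

```text
(no output)
```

View pics/top5.png

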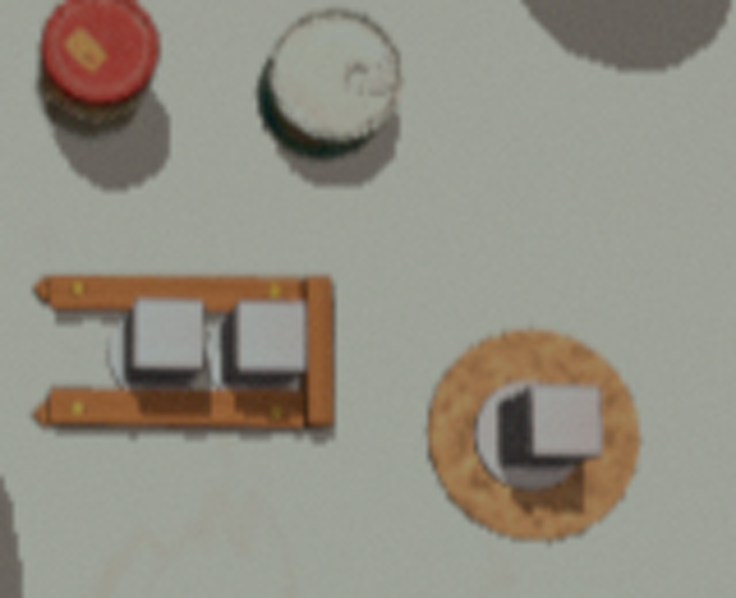

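Both fitting pots are home and touching: lids at (271,338) and (168,334) in the crop are 54 mm apart, with centres about 126 and 72 mm in from the mouth. The wide pot stands on the cork, and the jar and tin are where they were. The gripper is clear, so I hand in.

```bash
python3 -c "
from cell import ticket
print(ticket.hand_in())"
```

```text
the job is handed in; nothing more can be done
None
```

Handed in at about 42 s: two pots fitted and are fully home in the rail, and the one too wide was tried at the mouth (about 12 N) and stands upright on the trivet; the hand-in gave no verdict.

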